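# Open the touch-latch cupboard with the blue door

### The arm

A 6-joint arm with a two-finger parallel gripper is mounted at the origin on a cart in front of the work surface, level with it; the furniture and walls round the work are solid. World frame = base frame: x ahead of the robot, y to its left, z up, the work surface at z = 0. Lengths are in m, angles in degrees, forces in N, time in s.
With the tool pointing down it reaches from about 0.4 to 0.825 m from the base axis. Payload 7 kg.
Tool frame: the origin (TCP) lies between the finger pads; the fingertips stand ctrl.nose_length ahead of it and the grasp point (between the pads) lies 2 mm behind it (ctrl.nose_length is the distance from the TCP to the fingertips, in m); z points along the fingers, y is the line along which they close (so a half turn about z gives the same grasp; the last joint's range is limited). The gripper opens to 88 mm and grips with 3 to 60 N. Pads are 19 mm wide; open, the fingers measure 130 mm over their backs; the gripper's body (78 mm by 193 mm) begins 47 mm behind the grasp point.
Start: joints at [93.398, 20.546, 0.682, 0, -70.136, -16.507], TCP at [0.153, 0.657, 0.244] pointing down, gripper open.
Joint ranges: [-176.03, 176.03], [-82.01, 121.73], [-58.28, 71.71], [-173.87, 95.51], [-174.79, -0.11], [-173.66, 173.66]. Speed limits (degrees/s): [136.94, 136.94, 172.46, 180, 180, 180].

### API

Orientations are given as [roll, pitch, yaw] about the fixed x, y, z axes, in that order (R = Rz(yaw) Ry(pitch) Rx(roll)).
In Python, from plant import ctrl gives the robot as it stands.
- The arm moves only by the tool apply_moves, never from a script. Its argument "commands" is a list of rows, each a list of 3 entries, a list of its own where there are three numbers: the shift along the world's x, y, z in cm, then the turn about the world's z in rad, then the closure, from 0 (fully open) to 1 (shut). In form: [[[x, y, z], turn, jaw], ...]. A call has 1 to 20 rows; each row is the pose to reach, as a shift and turn from the pose commanded when the call began; what a row does not reach only later rows make up. A row lasts 1/12 s, in which the tool goes at most 41.7 mm and 7.16 degrees, less where a joint would pass 70% of its speed; a pose out of reach is approached as far as the arm can. A call with a gripper value outside its range is refused whole. The fingers move at their own pace and stop on an object; the grip force is fixed at half the most. Time passes only in rows, so rows that repeat a pose let the fingers close. It gives the time, the measured TCP pose, the force, the opening and the grip force at its end, in the units of the state.
- ctrl.get_obs(): the state, without advancing time (a new reading comes with each control period).
- ctrl.snapshot(name): name is "scene" or "top"; returns a dict with "img" (480x640x3 uint8, red, green, blue), "fx", "fy", "cx", "cy" (pixels), "T" (4x4, takes a point from camera to world coordinates). Camera axes: x right, y up, looking along -z (the intrinsics and any distortion apply to the point x, -y, -z); pixel columns grow to the right and rows downward; lengths in m; the calibration is good to about 2 mm. A picture is of the moment at which its call begins. There is no depth.
- ctrl.close_job(): hands the job in; it is judged then, once.
Trained networks look in a picture, given as the dict that the camera call returned (one of the last four; its "shot" number tells which), for a name from the list of things; names that differ only in an ending like _2 or _b are one class to them, and where a whole thing is asked for, a point or a joint stands for the part that bears it (a point fixed in the world has none). Each returns a list of dicts, best first, with "score" (0 to 1); they miss things now and then, are a little off and sometimes report something else, mostly with a low value. They report only what shows in the picture. A call takes as long as a camera call.
- ctrl.search_frame(picture, target): "at" ([column, row] in pixels, amid what is visible of it).
- ctrl.spot_point(picture, target): "at" ([column, row] in pixels: a listed point, or the origin of a listed thing).
The state is a dict: "clock": time; "joint_pos": joint angles; "qvel": joint speeds; "tau": joint torques, N m; "tool_pos": TCP position; "orientation": TCP orientation; "force": force on the tool from outside, world axes, zero at the start; "moment": the same for the moment, N m; "opening": finger opening in m; "gripper_force": force on a finger pad.
Only numpy, scipy, OpenCV 4.12 (cv2) and the standard library are available. Lean on these libraries where they do the work, as an engineer would, in place of code of your own. Each camera call takes 0.05 s, during which the arm holds its last target. There are 200 camera calls.

### The job

Open the blue-doored cupboard without grasping anything: press its door in near the round mark with the fingers, then take the hand off so that the catch lets go and the spring sets the door ajar. Then reach behind the door's free edge and gently push the door wide open, about square to the cupboard's front, and move clear. Leave the white cupboard shut, and do not move the jars or the brush.

Things in the scene. Friction and masses are not known exactly. Their poses are not given: they have to be found in the camera images.
- blue_cupboard_door (a joint): Hinge angle of the blue door, rad: 0 shut, grows as the free edge swings out to the robot and round to the left, stop at 1.6. Pressing it in to about -0.035 (stop -0.055) frees the catch; once the finger goes back a spring drives it in about 1 s to about 0.5, ajar. Beyond that the hinge is damped (0.2 N m s/rad) and stays where left. The catch does not grip again in this run.
- blue_cupboard_press (a point): Centre of the black ring mark, 26 mm wide, on the blue door's outer face; moves with the door. 140 mm from the hinge line, 30 mm from the free edge, 35 mm below the door's top. Axes of the door: -x out of the outer face (to the robot when shut), +y to the hinge, z up. Push along +x: 6 mm frees the catch; it takes about 6 N, more for a moment on touching.
- blue_cupboard_hinge (a point): Point on the upright hinge axis of the blue door, at its top (170 mm above the table), in the plane of its inner face. Axes turn with the door: -y along the door to the free edge, +x out of the inner face (into the cupboard when shut).
- blue_cupboard_edge (a point): Top corner of the blue door's free edge, in the plane of its inner face, 170 mm from the hinge. The door is a flat blue panel 15 mm thick, 170 mm wide, from 20 to 170 mm above the table; nothing sticks out of its upper 100 mm. Ajar, this corner stands about 80 mm out from where it was when shut.
- blue_cupboard: The cupboard with the blue door, fixed: plywood case 150 mm deep (x), 170 wide (y), 170 high. Origin: centre of its underside; -x is where its front faces, +y its left side seen from the robot, where the hinge is. The shut door's inner face lies 86 mm in front of the origin (11 mm before the case), its outer face 101 mm. Nothing stands on top.
- white_cupboard: The same cupboard with a white door, fixed, to be left shut; origin and axes as for the blue one.
- white_cupboard_door (a joint): Hinge angle of the white door, 0 shut; the same catch; must stay shut.
- inner_jar_1: Small dye jar, 57 mm wide, 66 mm high, with a pink lid, loose, inside the blue cupboard towards the back; origin at its underside.
- inner_jar_2: The same kind of jar with a yellow lid, inside the white cupboard.
- black_jar: Black jar, 70 mm wide, 90 mm high, loose on the table to the left; origin at its underside.
- nail_brush: Purple nail brush, 86 x 30 mm, 55 mm high, loose, on the table at the right; origin at its underside.

How it is judged:
By the outcome, as a careful person would: the job done as asked, in the order asked, and still so for the second after the job is handed in, with the robot touching nothing.
It also fails if it takes over 64 s, if anything falls off the work surface, if the arm or the gripper's body presses on something with over 40 N, if the wrist force passes 120 N, or if a joint passes its speed limit or range.

## Working session

There is one attempt and no reset: what is moved stays moved. The work goes in short steps, Python scripts to look and compute and a tool call to move; the robot and the scene stay as the last step left them, time stands still between calls to the robot, and variables do not carry over. Pictures are saved under pics/ and viewed, at most 10 in all, crops included, and the job is handed in when it is done.

Besides the shell and the picture viewer there is one more tool, called after "Request:" as a command line: name --argument value ..., lists and objects as JSON in quotes. apply_moves: Moves the arm, as the interface text tells. Its arguments: {"type":"object","properties":{"commands":{"type":"array"}},"required":["commands"]}

```bash
mkdir -p pics; cat > h.py <<'E'
import numpy as np, cv2
from plant import ctrl
def ray(p,at):
    d=np.array([(at[0]-p["cx"])/p["fx"],-(at[1]-p["cy"])/p["fy"],-1.]);T=np.array(p["T"])
    return T[:3,3],T[:3,:3]@d
def atz(p,at,z):
    o,d=ray(p,at);return o+d*(z-o[2])/d[2]
def proj(p,X):
    T=np.array(p["T"]);c=T[:3,:3].T@(np.array(X)-T[:3,3])
    return [p["cx"]-p["fx"]*c[0]/c[2],p["cy"]+p["fy"]*c[1]/c[2]]
def save(p,n): cv2.imwrite("pics/"+n+".png",cv2.cvtColor(p["img"],cv2.COLOR_RGB2BGR))
E
python3 - <<'E'
from h import *
o=ctrl.get_obs();print(o["clock"],o["tool_pos"],o["orientation"],o["opening"],ctrl.nose_length)
for n in("scene","top"):
    p=ctrl.snapshot(n);save(p,n+"0");print(n,[k for k in p],np.round(p["T"],3).tolist())
    for t,z in(("blue_cupboard_press",.135),("blue_cupboard_hinge",.17),("blue_cupboard_edge",.17),("blue_cupboard",0),("white_cupboard",0),("black_jar",0),("nail_brush",0)):
        for r in ctrl.spot_point(p,t)[:2]: print(t,np.round(r["at"],1),round(r["score"],2),np.round(atz(p,r["at"],z),3))
E
```

```text
0.0 [0.15303139 0.65694493 0.24264006] [ 1.79905475e+02 -9.24112378e-03 -1.31171899e+01] 0.08756678408127132 0.017
scene ['img', 'fx', 'fy', 'cx', 'cy', 'T', 'shot'] [[0.848, -0.397, 0.352, 1.105], [0.53, 0.617, -0.582, -0.748], [0.014, 0.68, 0.733, 1.103], [0.0, 0.0, 0.0, 1.0]]
blue_cupboard_press [251.8 297. ] 0.78 [ 0.62  -0.266  0.135]
blue_cupboard_hinge [284.8 252.9] 0.8 [ 0.624 -0.115  0.17 ]
blue_cupboard_hinge [243.3 295.5] 0.33 [ 0.616 -0.291  0.17 ]
blue_cupboard_edge [243.2 294.8] 0.67 [ 0.614 -0.29   0.17 ]
blue_cupboard [292.6 323.9] 0.67 [ 0.71 -0.21  0.  ]
white_cupboard [348.5 235.5] 0.77 [0.677 0.185 0.   ]
black_jar [359.8 182.6] 0.86 [0.578 0.455 0.   ]
nail_brush [206.7 347.3] 0.55 [ 0.55 -0.4   0.  ]
top ['img', 'fx', 'fy', 'cx', 'cy', 'T', 'shot'] [[0.156, 0.791, -0.592, -0.01], [-0.988, 0.13, -0.086, -0.074], [0.009, 0.598, 0.801, 0.988], [0.0, 0.0, 0.0, 1.0]]
blue_cupboard_press [441.2 261.5] 0.89 [ 0.607 -0.263  0.135]
blue_cupboard_press [411.  258.9] 0.37 [ 0.603 -0.194  0.135]
blue_cupboard_hinge [378.6 238.2] 0.92 [ 0.624 -0.114  0.17 ]
blue_cupboard_edge [454.9 252.3] 0.88 [ 0.612 -0.285  0.17 ]
blue_cupboard [412.  259.5] 0.62 [ 0.699 -0.216  0.   ]
white_cupboard [259.  245.5] 0.73 [ 0.678  0.195 -0.   ]
black_jar [160.1 263.6] 0.94 [0.579 0.436 0.   ]
nail_brush [487.5 321. ] 0.94 [ 0.547 -0.403  0.   ]
nail_brush [159.6 264. ] 0.47 [0.577 0.437 0.   ]
```

View pics/scene0.png

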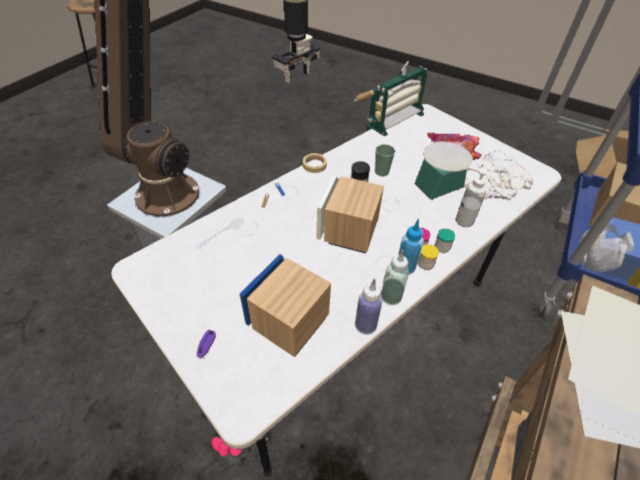

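View pics/top0.png

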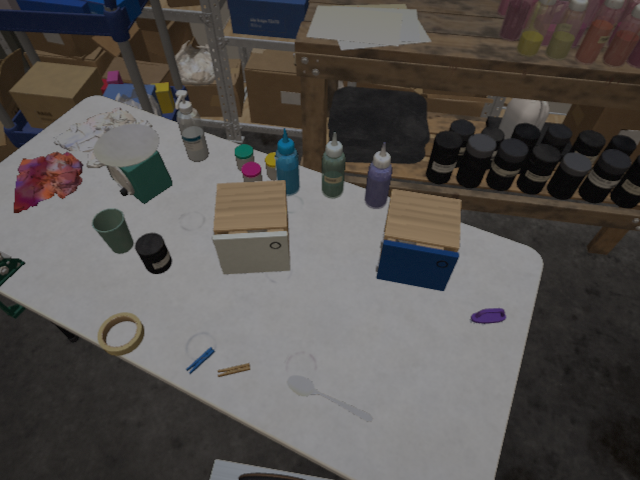

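The top view shows the blue door with its ring at (441,263), and the door front faces the robot. The white cupboard is to its left at about (255,230), with the jar and brush well away. I'll go over to a point in front of the door with the fingers closed.

Request:
apply_moves --commands '[[[35,-41,0],0.16,1],[[35,-41,0],0.16,1],[[35,-41,0],0.16,1],[[35,-41,0],0.16,1],[[35,-41,0],0.16,1],[[35,-41,0],0.16,1],[[35,-41,0],0.16,1],[[35,-41,0],0.16,1],[[35,-41,0],0.16,1],[[35,-41,0],0.16,1],[[35,-41,0],0.16,1],[[35,-41,0],0.16,1],[[35,-41,0],0.16,1],[[35,-41,0],0.16,1],[[35,-60,0],0.16,1],[[35,-60,0],0.16,1],[[35,-60,0],0.16,1],[[35,-60,0],0.16,1],[[35,-60,0],0.16,1],[[35,-60,0],0.16,1]]'

```text
clock: 2.47
tool_pos: [0.5024, 0.0537, 0.2439]
orientation: [180.0, -0.0, -4.1]
force: [0.3, 0.5, -0.7]
opening: 0.0007
gripper_force: 0.0
```

Request:
apply_moves --commands '[[[2,-31.5,0],0,1],[[2,-31.5,0],0,1],[[2,-31.5,0],0,1],[[2,-31.5,0],0,1],[[2,-31.5,0],0,1],[[2,-31.5,0],0,1],[[2,-31.5,0],0,1],[[2,-31.5,0],0,1],[[2,-31.5,0],0,1],[[2,-31.5,-3],0,1],[[2,-31.5,-6],0,1],[[2,-31.5,-9],0,1],[[2,-31.5,-10],0,1],[[2,-31.5,-10],0,1],[[2,-31.5,-10],0,1]]'

```text
clock: 3.72
tool_pos: [0.5237, -0.2574, 0.1443]
orientation: [180.0, 0.0, -3.9]
force: [0.6, 0.1, 0.9]
opening: 0.0005
gripper_force: 0.0
```

```bash
python3 - <<'E'
from h import *
o=ctrl.get_obs();print(o["clock"],o["tool_pos"],o["orientation"])
p=ctrl.snapshot("top");print(p["fx"],p["cx"])
im=cv2.resize(p["img"][140:320,320:520],None,fx=3,fy=3,interpolation=cv2.INTER_CUBIC);save({"img":im},"top1")
for t,z in(("blue_cupboard_press",.135),("blue_cupboard_hinge",.17),("blue_cupboard_edge",.17)):
    for r in ctrl.spot_point(p,t)[:1]: print(t,np.round(r["at"],1),round(r["score"],2),np.round(atz(p,r["at"],z),3))
print(proj(p,o["tool_pos"]-np.array([0,0,.017])))
E
```

```text
3.7167 [ 0.5237237  -0.25744064  0.14425878] [ 1.79967070e+02  8.42524018e-03 -3.88940808e+00]
452.2789625111656 321.0346875963607
blue_cupboard_hinge [410.6 257.9] 0.56 [ 0.581 -0.188  0.17 ]
[np.float64(438.05574012375723), np.float64(294.3588584497864)]
```

View pics/top1.png

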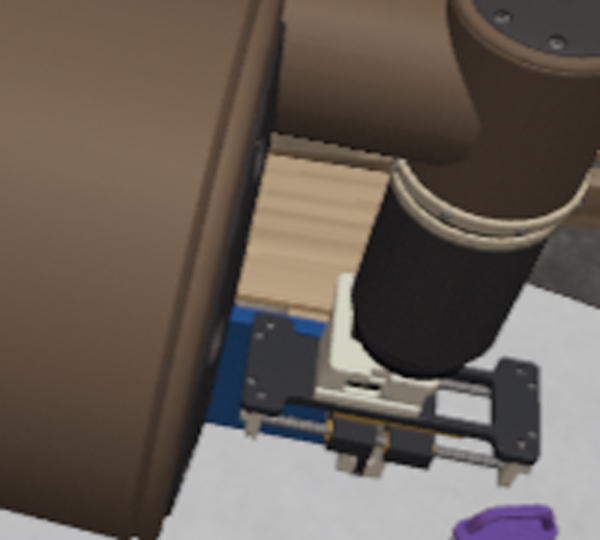

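Request:
apply_moves --commands '[[[2,-0.1,0],0,1],[[4,-0.2,0],0,1],[[5,-0.3,0],0,1],[[5.5,-0.3,0],0,1],[[5.8,-0.3,0],0,1],[[6,-0.3,0],0,1],[[6,-0.3,0],0,1],[[6,-0.3,0],0,1]]'

```text
clock: 4.58
tool_pos: [0.5826, -0.2606, 0.1437]
orientation: [-180.0, 0.0, -4.0]
force: [-0.0, -0.3, 0.7]
opening: 0.0003
gripper_force: 0.0
```

Request:
apply_moves --commands '[[[0.2,0,0],0,1],[[0.4,0,0],0,1],[[0.5,0,0],0,1],[[0.6,0,0],0,1],[[0.6,0,0],0,1],[[0.6,0,0],0,1]]'

```text
clock: 5.08
tool_pos: [0.5891, -0.2606, 0.1435]
orientation: [180.0, 0.0, -3.9]
force: [-0.1, -0.9, 0.6]
opening: 0.0008
gripper_force: 0.0
```

Request:
apply_moves --commands '[[[0.1,0,0],0,1],[[0.2,0,0],0,1],[[0.3,0,0],0,1],[[0.3,0,0],0,1]]'

```text
clock: 5.42
tool_pos: [0.5913, -0.2607, 0.1435]
orientation: [180.0, 0.1, -3.9]
force: [-4.3, 0.0, 2.4]
opening: 0.0005
gripper_force: 2.2
```

Request:
apply_moves --commands '[[[0.1,0,0],0,1],[[0.2,0,0],0,1],[[0.3,0,0],0,1],[[0.4,0,0],0,1],[[0.4,0,0],0,1]]'

```text
clock: 5.83
tool_pos: [0.5937, -0.261, 0.1435]
orientation: [180.0, 0.3, -4.0]
force: [-9.9, -1.1, 6.3]
opening: 0.0003
gripper_force: 5.0
```

Request:
apply_moves --commands '[[[0.1,0,0],0,1],[[0.2,0,0],0,1],[[0.3,0,0],0,1],[[0.4,0,0],0,1],[[0.4,0,0],0,1],[[0.4,0,0],0,1]]'

```text
clock: 6.33
tool_pos: [0.5974, -0.2615, 0.1435]
orientation: [180.0, 0.3, -4.0]
force: [-8.2, -2.8, 4.6]
opening: 0.0003
gripper_force: 4.5
```

Request:
apply_moves --commands '[[[0.1,0,0],0,1],[[0.1,0,0],0,1],[[0.1,0,0],0,1]]'

```text
clock: 6.58
tool_pos: [0.598, -0.2616, 0.1434]
orientation: [180.0, 0.3, -4.0]
force: [-11.0, -3.8, 6.1]
opening: 0.0004
gripper_force: 5.8
```

Request:
apply_moves --commands '[[[-0.5,0,0],0,1],[[-2,0,0],0,1],[[-4.5,0,0],0,1],[[-8,0,0],0,1],[[-11,0,0],0,1],[[-13,0,0],0,1],[[-14,0,0],0,1],[[-14,0,2],0,1],[[-14,0,5],0,1],[[-14,0,7],0,1],[[-14,0,8],0,1],[[-14,0,8],0,1],[[-14,0,8],0,1],[[-14,0,8],0,1]]'

```text
clock: 7.75
tool_pos: [0.4608, -0.2604, 0.2223]
orientation: [-180.0, 0.1, -4.0]
force: [-0.2, -0.0, 0.4]
opening: 0.0003
gripper_force: 0.0
```

```bash
python3 - <<'E'
from h import *
o=ctrl.get_obs();print(o["clock"],o["tool_pos"],o["orientation"])
p=ctrl.snapshot("scene")
for t,z in(("blue_cupboard_press",.135),("blue_cupboard_hinge",.17),("blue_cupboard_edge",.17)):
    for r in ctrl.spot_point(p,t)[:1]: print(t,np.round(r["at"],1),round(r["score"],2),np.round(atz(p,r["at"],z),3))
im=cv2.resize(p["img"][200:380,160:360],None,fx=3,fy=3,interpolation=cv2.INTER_CUBIC);save({"img":im},"sc1")
E
```

```text
7.75 [ 0.46079765 -0.26035129  0.22233959] [-1.79966869e+02  8.03740661e-02 -3.95216864e+00]
blue_cupboard_press [236.8 278.4] 0.69 [ 0.547 -0.239  0.135]
blue_cupboard_hinge [285.8 251.7] 0.94 [ 0.624 -0.11   0.17 ]
blue_cupboard_edge [224.6 280.1] 0.84 [ 0.543 -0.279  0.17 ]
```

View pics/sc1.png

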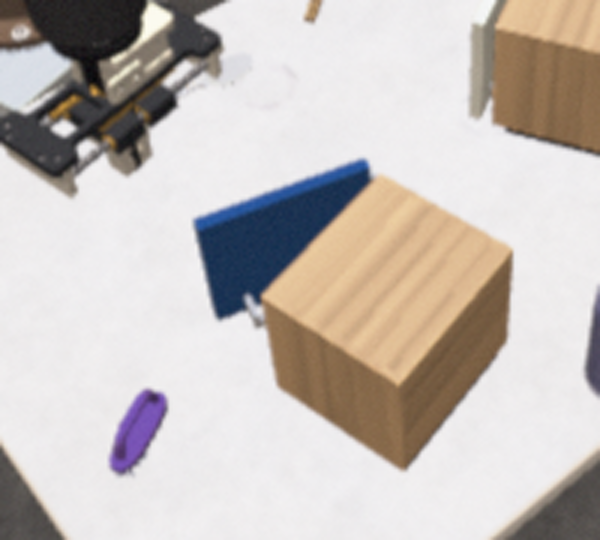

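The door now stands ajar, with its free edge at crop (205,225), which is about (0.54,-0.275). I'll go over it and come down behind the free edge.

Request:
apply_moves --commands '[[[4,0.5,0],0,1],[[8,0.5,0],0,1],[[11,0.5,0],0,1],[[13,0.5,0],0,1],[[13,0.5,0],0,1],[[13,0.5,0],0,1],[[13,0.5,-2],0,1],[[13,0.5,-4],0,1],[[13,0.5,-6],0,1],[[13,0.5,-7],0,1],[[13,0.5,-8],0,1],[[13,0.5,-8],0,1],[[13,0.5,-8],0,1]]'

```text
clock: 9.03
tool_pos: [0.591, -0.2558, 0.1439]
orientation: [180.0, 0.0, -3.9]
force: [0.0, 0.3, 0.5]
opening: 0.0005
gripper_force: 0.0
```

Request:
apply_moves --commands '[[[-0.5,0.5,0],0,1],[[-1,1,0],0,1],[[-1.5,1.5,0],0,1],[[-2,2,0],0,1],[[-2.4,2.3,0],0,1],[[-2.8,2.5,0],0,1],[[-3.2,2.8,0],0,1],[[-3.6,3,0],0,1],[[-4,3.3,0],0,1],[[-4.4,3.5,0],0,1],[[-4.8,3.8,0],0,1],[[-5.1,4,0],0,1],[[-5.5,4.4,0],0,1],[[-5.9,4.8,0],0,1],[[-6.2,5.2,0],0,1],[[-6.6,5.6,0],0,1],[[-6.9,6,0],0,1],[[-7.3,6.4,0],0,1],[[-7.6,6.8,0],0,1],[[-7.6,6.8,0],0,1]]'

```text
clock: 10.7
tool_pos: [0.5142, -0.1869, 0.1436]
orientation: [-180.0, 0.0, -3.9]
force: [-0.1, -0.2, 0.4]
opening: 0.0004
gripper_force: 0.0
```

```bash
python3 - <<'E'
from h import *
p=ctrl.snapshot("scene")
for t,z in(("blue_cupboard_hinge",.17),("blue_cupboard_edge",.17)):
    for r in ctrl.spot_point(p,t)[:1]: print(t,np.round(r["at"],1),round(r["score"],2),np.round(atz(p,r["at"],z),3))
im=cv2.resize(p["img"][200:380,160:360],None,fx=3,fy=3,interpolation=cv2.INTER_CUBIC);save({"img":im},"sc2")
E
```

```text
blue_cupboard_hinge [283.5 254.3] 0.74 [ 0.624 -0.121  0.17 ]
```

View pics/sc2.png

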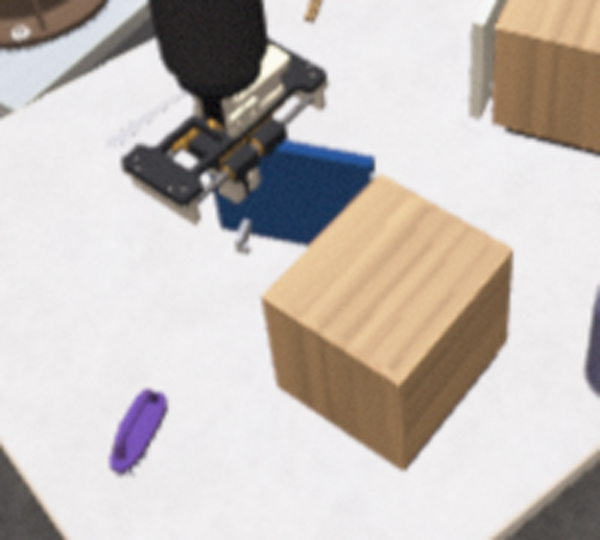

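The door follows the finger and is now at about 1.1 rad. I'll continue the arc.

Request:
apply_moves --commands '[[[-0.2,0.3,0],0,1],[[-0.4,0.7,0],0,1],[[-0.6,1.1,0],0,1],[[-0.8,1.5,0],0,1],[[-0.9,1.9,0],0,1],[[-1.1,2.3,0],0,1],[[-1.3,2.7,0],0,1],[[-1.5,3.1,0],0,1],[[-1.6,3.4,0],0,1],[[-1.7,3.7,0],0,1],[[-1.8,4,0],0,1],[[-1.8,4.3,0],0,1],[[-1.9,4.6,0],0,1],[[-1.9,4.9,0],0,1],[[-2,5.1,0],0,1],[[-2,5.3,0],0,1],[[-2,5.4,0],0,1],[[-2,5.4,0],0,1]]'

```text
clock: 12.35
tool_pos: [0.495, -0.1336, 0.1435]
orientation: [180.0, 0.0, -3.9]
force: [-0.7, -0.8, -0.2]
opening: 0.0006
gripper_force: 0.4
```

Request:
apply_moves --commands '[[[0,-1,0],0,1],[[0,-3,0],0,1],[[0,-6,0],0,1],[[0,-9,0],0,1],[[0,-12,0],0,1],[[0,-14,0],0,1],[[-1,-14,3],0,1],[[-2,-14,6],0,1],[[-2,-14,9],0,1],[[-2,-14,10],0,1],[[-2,-14,10],0,1],[[-2,-14,10],0,1]]'

```text
clock: 13.35
tool_pos: [0.4751, -0.2739, 0.2438]
orientation: [-180.0, -0.1, -4.0]
force: [0.4, 0.3, -0.7]
opening: 0.0004
gripper_force: 0.0
```

```bash
python3 - <<'E'
from h import *
p=ctrl.snapshot("scene")
for t,z in(("blue_cupboard_hinge",.17),("blue_cupboard_edge",.17),("white_cupboard_door",.1)):
    for r in ctrl.spot_point(p,t)[:1]: print(t,np.round(r["at"],1),round(r["score"],2),np.round(atz(p,r["at"],z),3))
im=cv2.resize(p["img"][160:380,160:400],None,fx=2.7,fy=2.7,interpolation=cv2.INTER_CUBIC);save({"img":im},"sc3")
for th in(1.4,1.5,1.6): print(th,proj(p,[.624-.17*np.sin(th+.064),-.114-.17*np.cos(th+.064),.17]))
E
```

```text
blue_cupboard_hinge [282.4 251.8] 0.91 [ 0.616 -0.115  0.17 ]
blue_cupboard_edge [239.5 229.5] 0.57 [ 0.46  -0.112  0.17 ]Traceback (most recent call last):
  File "<stdin>", line 4, in <module>
ValueError: it knows: black_jar, blue_cupboard, blue_cupboard_edge, blue_cupboard_hinge, blue_cupboard_press, inner_jar, nail_brush, white_cupboard
```

```bash
python3 - <<'E'
from h import *
p=ctrl.snapshot("scene")
im=cv2.resize(p["img"][160:380,160:400],None,fx=2.7,fy=2.7,interpolation=cv2.INTER_CUBIC);save({"img":im},"sc3")
for th in(1.4,1.5,1.6): print(th,proj(p,[.624-.17*np.sin(th+.064),-.114-.17*np.cos(th+.064),.17]))
q=ctrl.snapshot("top")
for t,z in(("blue_cupboard_hinge",.17),("blue_cupboard_edge",.17),("nail_brush",0),("black_jar",0)):
    for r in ctrl.spot_point(q,t)[:1]: print(t,np.round(r["at"],1),round(r["score"],2),np.round(atz(q,r["at"],z),3))
E
```

```text
1.4 [np.float64(233.91670730916275), np.float64(232.95049485646615)]
1.5 [np.float64(237.3304927568934), np.float64(229.28615733979916)]
1.6 [np.float64(241.14242238356425), np.float64(225.8999870551055)]
nail_brush [484.1 319.9] 0.82 [ 0.549 -0.395  0.   ]
```

View pics/sc3.png

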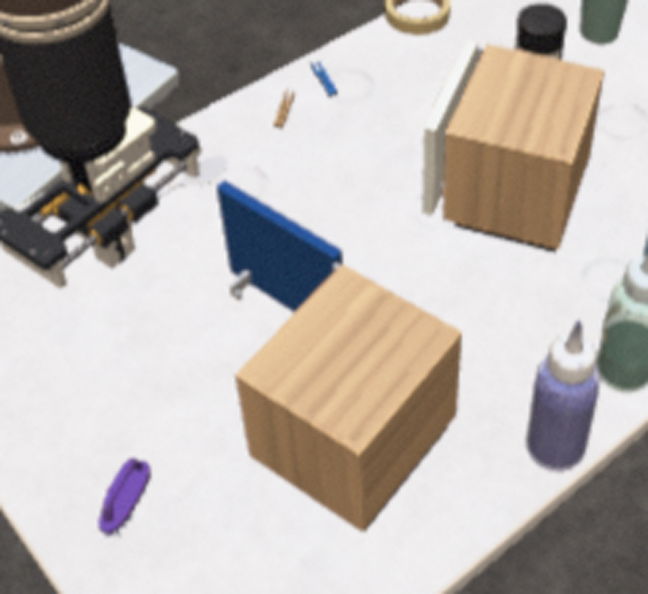

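The picture shows the blue door's top edge running from crop (220,186) to (340,252), nearly parallel to the case's side edge, so it stands about square. The white door is shut, the brush and jar are where they were, and the hand is clear.

```bash
python3 -c "
from plant import ctrl
print(ctrl.close_job())"
```

```text
the job is handed in; nothing more can be done
None
```

The blue door was pressed in, released, and pushed open to about square (roughly 1.5 rad by camera). The white cupboard is still shut, the brush and black jar look unmoved (I didn't check the jars inside the cupboards), the arm is clear, and the job was handed in at about 13.5 s.

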